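Seat a casting mould and snap its clamp shut

ROBOT

A 6-joint arm with a two-finger parallel gripper is mounted at the origin on the work surface. World frame = base frame: x ahead of the robot, y to its left, z up, the work surface at z = 0. Lengths are in m, angles in rad, forces in N, time in s.
With the tool pointing down it reaches from about 0.3 to 0.875 m from the base axis. Payload 6.4 kg.
Tool frame: the origin (TCP) lies between the finger pads; the fingertips stand 8 mm ahead of it and the grasp point (between the pads) lies 11 mm behind it; z points along the fingers, y is the direction in which the jaws open and shut (so a half turn about z gives the same grasp; the last joint's range is limited). The gripper opens to 85 mm and grips with 20 to 120 N. Pads are 22 mm wide; open, the fingers measure 114 mm over their backs; the gripper's body (76 mm by 85 mm) begins 54 mm behind the grasp point. The pads swing forward as they close: fully open they stand 13 mm farther back than shut.
Start: joints at [1.076, 0.181, 1.607, -0, 1.354, -0.206], TCP at [0.164, 0.551, 0.239] pointing down, gripper open.
Joint ranges: [-2.99, 2.99], [-0.89, 2.07], [0.3, 2.58], [-1.14, 4.28], [0, 2.63], [-3.12, 3.12]. Speed limits (rad/s): [2.57, 2.57, 3.01, 3.14, 3.14, 3.14].

INTERFACE

Orientations are given as a unit quaternion [w, x, y, z].
In Python, from bench import monitor, viewer, workorder, spotter gives the robot as it stands. The module is installed in compiled form; this text tells all that it offers.
- The arm moves only by the tool move_arm, never from a script. Its argument "motion" is a list of rows, each a list of 3 entries, a list of its own where there are three numbers: the shift along the tool's x, y, z in units of 60 mm (1.0 is 60 mm), then the turn, a rotation vector about the tool's x, y, z in units of 8 degrees (1.0 is 8 degrees), then the opening in per cent of the stroke, from 0 (shut) to 100 (fully open). In form: [[[dx, dy, dz], [rx, ry, rz], grip], ...]. A call has 1 to 10 rows; each row is the pose to reach, as a shift and turn from the pose commanded when the call began, along the tool's axes at that moment; what a row does not reach only later rows make up. A row lasts 1/8 s, in which the tool goes at most 62.5 mm and 10.7 degrees, less where a joint would pass 70% of its speed; a pose out of reach is approached as far as the arm can. A call with a gripper value outside its range is refused whole. The fingers move at their own pace and stop on an object; the grip force is fixed at half the most. Time passes only in rows, so rows that repeat a pose let the fingers close. It gives the time, the measured TCP pose, the force and the opening at its end, in the units of the state.
- monitor.get_obs(): the state, without advancing time (a new reading comes with each control period).
- viewer.camera(name): name is "side" or "top"; returns the picture (384x512x3 uint8, blue, green, red); there is no depth.
- viewer.calibration(name): a dict with "fovy" (degrees; the focal length in pixels is half the picture's height over the tangent of half this angle, whatever the lens; pixels are square), "cx", "cy" (the principal point, pixels), "extrinsics" (4x4, takes a point from camera to world coordinates). Camera axes: x right, y down, z forward; pixel columns grow to the right and rows downward; lengths in m; the calibration is good to about 2 mm. A picture is of the moment at which its call begins. calibration takes no time and is no camera call.
- workorder.hand_in(): hands the job in, once; it reports no verdict.
Trained networks look in the newest picture that a camera, given by its name, has taken for a name from the list of things; names that differ only in an ending like _2 or _b are one class to them, and where a whole thing is asked for, a point or a joint stands for the part that bears it (a point fixed in the world has none). Each returns a list of dicts, best first, with "score" (0 to 1); they miss things now and then, are a little off and sometimes report something else, mostly with a low value. They report only what shows in the picture. A call takes as long as a camera call. They do not tell look-alikes from the thing itself.
- spotter.search_frame(camera, name): "centre" ([column, row] as shares, 0 to 1, of the picture: columns of its width, rows of its height, amid what is visible of it).
- spotter.outline_of(camera, name): "region" (384x512 bool, what is visible of it) and "centre" ([column, row] as shares, 0 to 1, of the picture: columns of its width, rows of its height, amid what is visible of it).
The state is a dict: "time_s": time; "q": joint angles; "dq": joint speeds; "joint_efforts": joint torques, N m; "eef_pos": TCP position; "eef_rot": TCP orientation; "wrist_force": force on the tool from outside, world axes, zero at the start; "torque": the same for the moment, N m; "opening": opening from 0.0 (shut) to 1.0 (fully open).
Only numpy, scipy, OpenCV 4.12 (cv2) and the standard library are available. Lean on these libraries where they do the work, as an engineer would, in place of code of your own. Each camera call takes 0.05 s, during which the arm holds its last target. There are 200 camera calls.

TASK

Slide the plaster casting mould along the channel of the board until it sits fully home against the end stop, then press the grey cap of the clamp straight down until it snaps through and stays down, and let go. Push and press gently: stop pressing as soon as the snap is felt, since hard pushing chips the plaster and bends the clamp. Leave the mug and the jar beside the board where they are.

Things in the scene. Friction and masses are not known exactly. Their poses are not given: they have to be found in the camera images.
- station: Fixed plywood board, 280 x 130 x 18 mm, with a channel between two wooden rails (68 mm apart, 14 mm high), closed by a wooden end stop 45 mm high. Origin on the table surface under the middle of the seated mould; x runs along the channel towards the stop, z up. Board from x = -170 to +110 mm, its top at z = 18 mm; stop's face at x = +70 mm.
- clamp_axis (a point): Point on the board's top (18 mm above the table) below the clamp's round grey cap, which is 36 mm wide and 28 mm tall and is pressed straight down. The cap sits on a stiff thread, set to a different height each time and not measured: with the clamp up, its flat top stands 140 to 160 mm above the table (of which the board is 18).
- clamp_foot (a point): Point on the board's top, 53 mm to the side (y of the board) of clamp_axis, at one of the two posts (22 x 12 mm) of the steel portal that carries the cap. The portal's crossbar, 22 mm wide along the channel, bridges the mould: underside 80 mm, top 92 mm above the table, under the cap.
- mould_mid (a point): Centre (half-way up) of the loose white plaster mould, 140 (x) x 64 (y) x 55 (z) mm, 0.4 to 0.75 kg, lying in the channel, x along it, 30 to 65 mm short of home at the start; front face 70 mm from here at -x. Home: over the board's origin, 45.5 mm above the table. Sliding takes 1 to 5 N; at the stop the force climbs steeply. More than 30 N chips it.
- mould_hole (a point): Mouth of the locating hole in the mould's top: 16 mm wide, 30 mm deep, 25 mm from the mould's centre towards the end stop. With the mould home it is under the clamp's 10 mm pin. The other, 34 mm hole in the top is the pouring mouth, 30 mm from the centre towards the front.
- snap (a joint): Downward travel of the cap in m: 0 up, 0.013 at its hard stop. It resists with about 1 N, rising to a peak of 7 to 9 N near 0.005, then less and less, down to nothing at 0.0115, where it snaps down to 0.013 by itself and stays; let go earlier, it springs up. If the mould is 6 to 40 mm short of home the pin below strikes plaster and it cannot snap. Over 18 N bends it.
- mug: White cast mug, 76 mm wide and 90 mm high, origin at the centre of its underside. To be left alone.
- jar: Closed jar, 60 mm wide and 85 mm high, origin at the centre of its underside. To be left alone.
Mind the look-alikes: they are no part of the job. Leave any blue, red or turquoise look-alike of the part that bears mould_mid alone.

How it is judged:
On the way, in this order (a step that is already met when the one before it is completed fails the run):
1. the mould is fully home against the end stop while the clamp is still up (x of mould_mid in the frame of station above -0.003 m and value of joint snap below 0.004 m), for 0.2 s.
2. the clamp has snapped down (value of joint snap above 0.012 m), for 0.2 s.
At the end, for the whole second after the job is handed in: The clamp's cap stays down (travel over 12 mm), the mould lies flat in the channel within 3 mm of the end stop and at rest, and nothing is held or touched (value of joint snap above 0.012 m and x of mould_mid in the frame of station above -0.003 m and z of mould_mid in the frame of station below 0.049 m and angle between mould_mid's own z axis and vertical below 0.05 rad and linear speed of mould below 0.01 m/s).
It fails at once if the mould is pushed with more than 30 N (contact force between any of the fingers, the arm and mould above 30 N).
It fails at once if the clamp's plunger is pressed with more than 18 N (contact force between any of the fingers, the arm and plunger above 18 N).
It fails at once if the mug or the jar is moved by more than 30 mm (distance of any of mug, jar from where it was at the start of the episode above 0.03 m).
It also fails if it takes over 64 s, if anything falls off the work surface, if the arm or the gripper's body presses on something with over 40 N, if the wrist force passes 120 N, or if a joint passes its speed limit or range.

## Working session

There is one attempt and no reset: what is moved stays moved. The work goes in short steps, Python scripts to look and compute and a tool call to move; the robot and the scene stay as the last step left them, time stands still between calls to the robot, and variables do not carry over. Pictures are saved under pics/ and viewed, about 8 in all and at most 12, crops included, and the job is handed in when it is done.

Besides the shell and the picture viewer there is one more tool, called after "Request:" as name(argument=value, ...) on one line, values as JSON. move_arm: Moves the arm, as the interface text tells. Its arguments: {"type":"object","properties":{"motion":{"type":"array","items":{"type":"array"}}},"required":["motion"]}

```bash
mkdir -p pics; python3 - <<'E'
from bench import monitor, viewer, spotter
import cv2, numpy as np
o=monitor.get_obs()
print(o['time_s'],o['eef_pos'],o['eef_rot'],o['wrist_force'],o['opening'])
for c in('side','top'):
    im=viewer.camera(c); cv2.imwrite(f'pics/{c}0.png',im)
    k=viewer.calibration(c); print(c,k['fovy'],k['cx'],k['cy'],np.round(k['extrinsics'],4).tolist())
    for n in('clamp_axis','clamp_foot','mould_mid','mould_hole','mug','jar','station','snap'):
        try:
            print(n,[(np.round(np.array(r['centre'])*[512,384],1).tolist(),round(r['score'],2)) for r in spotter.search_frame(c,n)][:4])
        except Exception as e: print(n,e)
E
```

```text
0.0 [0.16348614 0.5507118  0.23839717] [-2.94006440e-04  1.43888993e-01  9.89593455e-01 -8.15465087e-04] [-0.40213539  0.30538427  0.02436311] 1.0003470148474187
side 55.34546445487099 249.5990435402556 192.8606177057521 [[0.7641, -0.4718, 0.44, 0.1758], [-0.6449, -0.5771, 0.5011, -0.4312], [0.0175, -0.6666, -0.7452, 0.7209], [0.0, 0.0, 0.0, 1.0]]
clamp_axis [([264.7, 180.3], 0.63), ([270.9, 135.8], 0.38)]
clamp_foot [([261.9, 178.6], 0.69)]
mould_mid [([163.6, 231.0], 0.91), ([393.0, 233.8], 0.83), ([237.7, 174.0], 0.69), ([291.4, 277.7], 0.68)]
mould_hole [([238.2, 171.4], 0.9), ([294.2, 280.6], 0.86), ([160.6, 229.1], 0.82), ([397.3, 233.2], 0.8)]
mug [([317.3, 204.8], 0.74), ([237.3, 126.8], 0.65)]
jar [([260.9, 181.6], 0.71), ([317.4, 202.0], 0.56)]
station [([263.6, 180.7], 0.86)]
snap [([269.7, 136.0], 0.79)]
top 57.6389062034774 253.2660435372667 185.81099020627363 [[-0.0092, -0.9984, 0.0563, 0.4957], [-0.9999, 0.0096, 0.0067, 0.0049], [-0.0072, -0.0562, -0.9984, 1.0438], [0.0, 0.0, 0.0, 1.0]]
clamp_axis [([232.9, 146.9], 0.95)]
clamp_foot [([229.8, 150.0], 0.96), ([228.6, 134.7], 0.3)]
mould_mid [([228.9, 169.3], 0.95), ([232.8, 252.8], 0.87), ([351.2, 115.3], 0.6)]
mould_hole [([331.7, 201.1], 0.77), ([232.6, 254.8], 0.73), ([224.3, 170.1], 0.56)]
mug [([171.7, 129.2], 0.59), ([230.0, 131.8], 0.18)]
jar [([292.4, 143.9], 0.9)]
station [([230.7, 146.0], 0.91)]
snap [([228.4, 132.9], 0.46), ([232.0, 147.2], 0.38)]
```

View pics/side0.png

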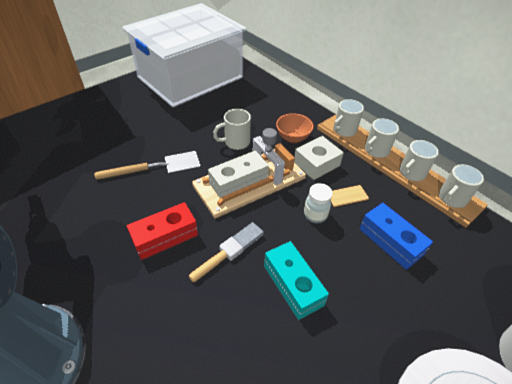

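View pics/top0.png

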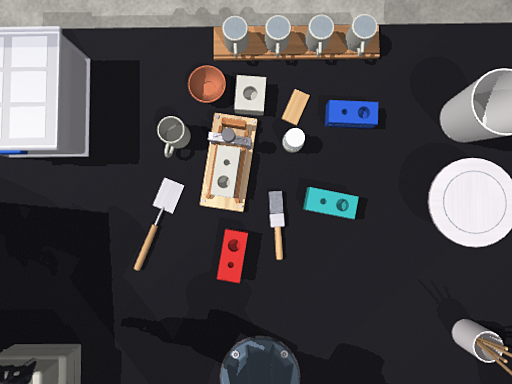

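Side and top show the board near top-pixel (229,162), stop at the far (+x) end, mug left (173,132), jar right (293,140). Zooming in for corners.

```bash
python3 - <<'E'
import cv2
a=cv2.imread('pics/top0.png')[90:220,150:320]; b=cv2.imread('pics/side0.png')[110:225,180:330]
cv2.imwrite('pics/tz.png',cv2.resize(a,None,fx=4.5,fy=4.5,interpolation=cv2.INTER_CUBIC))
cv2.imwrite('pics/sz.png',cv2.resize(b,None,fx=5,fy=5,interpolation=cv2.INTER_CUBIC))
E
```

```text
(no output)
```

View pics/tz.png

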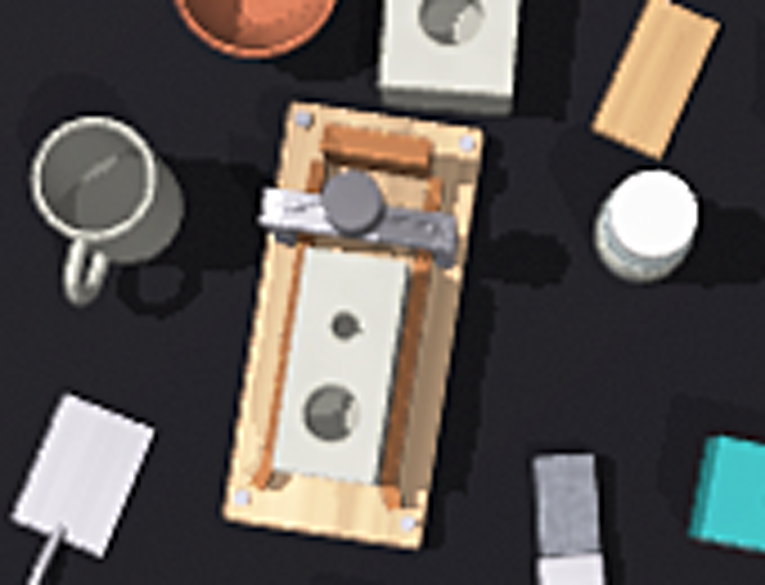

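View pics/sz.png

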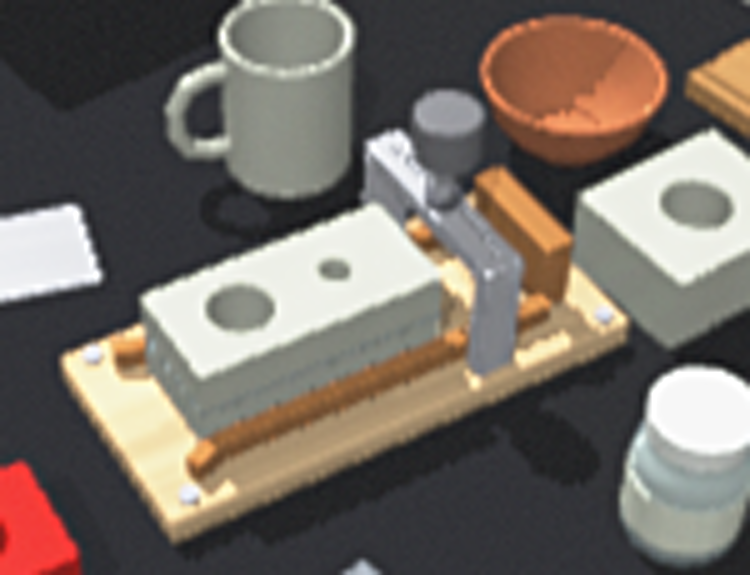

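```bash
cat > h.py <<'E'
import numpy as np
from bench import viewer
from scipy.optimize import least_squares
def proj(c,P):
    k=viewer.calibration(c);E=np.array(k['extrinsics']);f=192/np.tan(np.radians(k['fovy']/2))
    p=(np.atleast_2d(P)-E[:3,3])@E[:3,:3]
    return p[:,:2]/p[:,2:]*f+[k['cx'],k['cy']]
def st(x,y,a,P):
    P=np.atleast_2d(P);c,s=np.cos(a),np.sin(a)
    return np.c_[x+c*P[:,0]-s*P[:,1],y+s*P[:,0]+c*P[:,1],P[:,2]]
E
python3 - <<'E'
from h import *
T=lambda z:(np.array(z)+.5)/4.5-.5+[150,90]
S=lambda z:(np.array(z)+.5)/5-.5+[180,110]
tb=T([(290,101),(483,127),(418,549),(224,520)]); B=np.array([[110,65,18],[110,-65,18],[-170,-65,18],[-170,65,18]])/1e3
sb=S([(62,357),(175,527),(627,322)]); SB=B[[3,2,1]]
tm=T([(307,247),(408,262),(378,484),(273,473)]); M=np.array([[70,32,73],[70,-32,73],[-70,-32,73],[-70,32,73]])/1e3
sm=S([(370,205),(442,280),(207,375),(142,298)])
tc=T([(354,200)]);sc=S([(449,113)])
def r(p,full=False):
    x,y,a,m,h,ct,cs=p[0],p[1],p[2],p[3],p[4],0,0
    m_=M+[m,0,0]; C=[[.025,0,h]]
    R=[proj('top',st(x,y,a,B))-tb,proj('side',st(x,y,a,SB))-sb,proj('top',st(x,y,a,m_))-tm,proj('side',st(x,y,a,m_))-sm,proj('top',st(x,y,a,C))-tc,proj('side',st(x,y,a,C))-sc]
    return R if full else np.concatenate(R).ravel()
s=least_squares(lambda p:r(p[:5]),[.56,.05,-.1,-.05,.15],x_scale=.01,loss='soft_l1')
print(s.x);
for q in r(s.x,1):print(np.round(q,1).tolist())
# cap free point from two views
s2=least_squares(lambda P:np.r_[proj('top',P)-tc,proj('side',P)-sc].ravel(),[.6,.05,.15]);print(s2.x,s2.fun, st(*s.x[:3],[[.025,0,.018]]))
for n in ('mug','jar'):pass
E
```

```text
[ 0.65623892  0.07949583 -0.15353095 -0.0642206   0.14882311]
[[-0.1, 0.0], [0.2, 0.4], [1.0, -0.1], [0.3, -0.0]]
[[-0.5, 0.4], [-0.2, -0.3], [1.0, -0.5]]
[[-0.2, 0.3], [-0.0, 0.1], [-0.7, 0.2], [-0.1, -0.6]]
[[1.6, -0.1], [0.4, -0.6], [-1.0, 0.7], [-0.1, 0.1]]
[[-0.5, 0.1]]
[[0.1, 0.0]]
[0.68044362 0.07476279 0.14978625] [-0.15750464  0.19300831  0.23644321 -0.0148792 ] [[0.68094485 0.07567262 0.018     ]]
```

Request:
move_arm(motion=[[[-7.3,-5.57,0],[0,0,-0.96],0],[[-7.3,-5.57,0],[0,0,-0.96],0],[[-7.3,-5.57,0],[0,0,-0.96],0],[[-7.3,-5.57,0],[0,0,-0.96],0],[[-7.3,-5.57,0],[0,0,-0.96],0],[[-7.3,-5.57,0],[0,0,-0.96],0],[[-7.3,-5.57,0],[0,0,-0.96],0],[[-7.3,-5.57,0],[0,0,-0.96],0],[[-7.3,-5.57,0],[0,0,-0.96],0],[[-7.3,-5.57,0],[0,0,-0.96],0]])

```text
time_s: 2.15
eef_pos: [0.4902, 0.1032, 0.2393]
eef_rot: [0.0, 0.08, 0.997, -0.0]
wrist_force: [-0.7, 0.8, -0.4]
opening: 0.002
```

Request:
move_arm(motion=[[[0,0,0.8],[0,0,0],0],[[0,0,1.6],[0,0,0],0],[[0,0,2.4],[0,0,0],0],[[0,0,3.0],[0,0,0],0],[[0,0,3.2],[0,0,0],0],[[0,0,3.25],[0,0,0],0],[[0,0,3.25],[0,0,0],0]])

```text
time_s: 3.02
eef_pos: [0.4895, 0.1064, 0.0456]
eef_rot: [0.001, 0.077, 0.997, 0.0]
wrist_force: [-0.5, 0.8, -0.5]
opening: -0.001
```

```bash
cat > s.py <<'E'
from bench import monitor
import numpy as np
o=monitor.get_obs();d=o['eef_pos'][:2]-np.array([.6562,.0795]);a=-.1535;c,s=np.cos(a),np.sin(a)
f=o['wrist_force'];print(o['time_s'],'stx',c*d[0]+s*d[1],'sty',-s*d[0]+c*d[1],'z',o['eef_pos'][2],'F along',c*f[0]+s*f[1],f)
E
python3 s.py
```

```text
3.025 stx -0.1688348782507486 sty 0.0010526126901221795 z 0.045621642356790025 F along -0.6399695500851293 [-0.51759187  0.84019153 -0.47983069]
```

Request:
move_arm(motion=[[[-0.15,0,0],[0,0,0],0],[[-0.25,0,0],[0,0,0],0],[[-0.32,0,0],[0,0,0],0],[[-0.39,0,0],[0,0,0],0],[[-0.46,0,0],[0,0,0],0],[[-0.53,0,0],[0,0,0],0],[[-0.6,0,0],[0,0,0],0],[[-0.68,0,0],[0,0,0],0],[[-0.76,0,0],[0,0,0],0],[[-0.84,0,0],[0,0,0],0]])

```text
time_s: 4.28
eef_pos: [0.5365, 0.0987, 0.0438]
eef_rot: [-0.002, 0.077, 0.997, 0.0]
wrist_force: [-6.5, 0.9, 4.2]
opening: -0.0
```

```bash
python3 s.py
```

```text
4.275 stx -0.1212218729368222 sty 0.0006386753499191995 z 0.04376847493703592 F along -6.545591012379438 [-6.48782044  0.87675778  4.16431239]
```

Request:
move_arm(motion=[[[-0.06,0,0],[0,0,0],0],[[-0.12,0,0],[0,0,0],0],[[-0.18,0,0],[0,0,0],0],[[-0.24,0,0],[0,0,0],0],[[-0.3,0,0],[0,0,0],0],[[-0.36,0,0],[0,0,0],0],[[-0.42,0,0],[0,0,0],0],[[-0.47,0,0],[0,0,0],0],[[-0.52,0,0],[0,0,0],0],[[-0.56,0,0],[0,0,0],0]])

```text
time_s: 5.52
eef_pos: [0.5697, 0.0935, 0.0437]
eef_rot: [-0.002, 0.077, 0.997, 0.0]
wrist_force: [-6.3, 0.1, 5.1]
opening: -0.002
```

```bash
python3 s.py
```

```text
5.525 stx -0.0876248616441674 sty 0.0006319038576401946 z 0.04372674760663971 F along -6.277219489015814 [-6.33272219  0.12398804  5.05704946]
```

Request:
move_arm(motion=[[[-0.02,0,0],[0,0,0],0],[[-0.04,0,0],[0,0,0],0],[[-0.06,0,0],[0,0,0],0],[[-0.08,0,0],[0,0,0],0]])

```text
time_s: 6.02
eef_pos: [0.5744, 0.0928, 0.0437]
eef_rot: [-0.002, 0.077, 0.997, 0.0]
wrist_force: [-7.1, 1.9, 3.5]
opening: -0.003
```

Request:
move_arm(motion=[[[-0.02,0,0],[0,0,0],0],[[-0.04,0,0],[0,0,0],0]])

```text
time_s: 6.28
eef_pos: [0.5761, 0.0925, 0.0437]
eef_rot: [-0.003, 0.077, 0.997, 0.0]
wrist_force: [-11.6, 1.3, 9.1]
opening: 0.0
```

Request:
move_arm(motion=[[[-0.02,0,0],[0,0,0],0],[[-0.02,0,0],[0,0,0],0]])

```text
time_s: 6.52
eef_pos: [0.5761, 0.0926, 0.0435]
eef_rot: [-0.004, 0.077, 0.997, 0.0]
wrist_force: [-12.1, 1.5, 8.8]
opening: 0.001
```

```bash
python3 s.py
```

```text
6.525 stx -0.08117876044157794 sty 0.0006733807466589841 z 0.043455425768094434 F along -12.206709771928685 [-12.11916608   1.50453974   8.76216318]
```

Request:
move_arm(motion=[[[0.1,0,0],[0,0,0],0],[[0.4,0,0],[0,0,0],0],[[0.6,0,0],[0,0,0],0],[[0.6,0,-1.0],[0,0,0],0],[[0.6,0,-2.0],[0,0,0],0],[[0.6,0,-3.0],[0,0,0],0],[[0.6,0,-3.0],[0,0,0],0]])

```text
time_s: 7.4
eef_pos: [0.5477, 0.0973, 0.2307]
eef_rot: [0.006, 0.077, 0.997, 0.0]
wrist_force: [0.1, 0.0, 0.8]
opening: -0.002
```

```bash
python3 s.py; python3 - <<'E'
from bench import viewer
import cv2
from h import *
a=viewer.camera('side')
H=(.6562,.0795,-.1535)
for m in(0,-.006):
    print(m,np.round(proj('side',st(*H,np.array([[-.07+m,.032,.073],[-.07+m,-.032,.073]]))),1).tolist())
cv2.imwrite('pics/s2.png',cv2.resize(a[110:225,180:330],None,fx=5,fy=5,interpolation=cv2.INTER_CUBIC))
E
```

```text
7.4 stx -0.10992096896745791 sty 0.001046027946872398 z 0.23067829792439695 F along 0.11346463046547581 [0.1176872  0.01856666 0.78272326]
0 [[230.2, 160.4], [242.9, 175.7]]
-0.006 [[228.1, 161.2], [240.8, 176.6]]
```

View pics/s2.png

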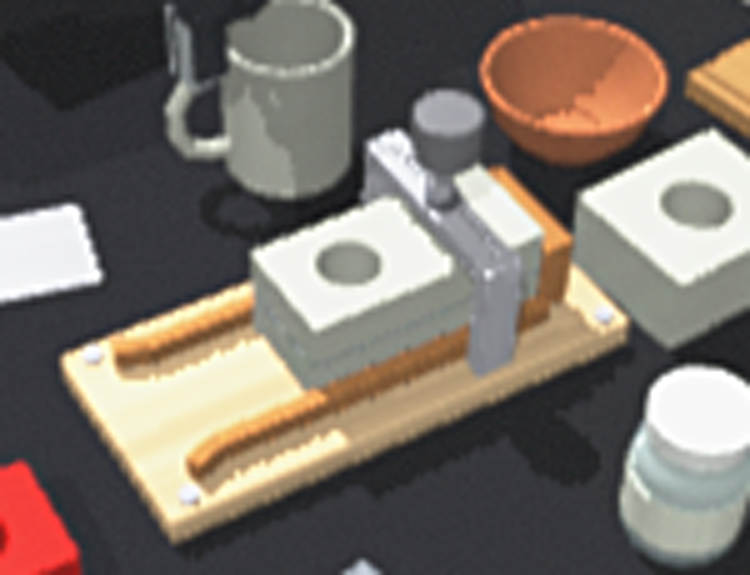

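The mould's front corners (crop (252,263), (317,330) → full picture (230,162), (243,176)) match the predicted home pose, and the mould is flush at the stop. Now I move above the cap.

Request:
move_arm(motion=[[[-0.8,0,0],[0,0,0],0],[[-1.6,0,0],[0,0,0],0],[[-2.25,-0.02,0],[0,0,0],0],[[-2.25,-0.02,0.4],[0,0,0],0],[[-2.25,-0.02,0.8],[0,0,0],0],[[-2.25,-0.02,0.9],[0,0,0],0],[[-2.25,-0.02,0.9],[0,0,0],0]])

```text
time_s: 8.32
eef_pos: [0.6767, 0.0754, 0.169]
eef_rot: [-0.001, 0.077, 0.997, -0.0]
wrist_force: [0.2, -0.6, 1.1]
opening: 0.003
```

```bash
python3 s.py
```

```text
8.325 stx 0.020833584649305178 sty -0.0008783987568386992 z 0.16903829969599352 F along 0.2578492825828078 [ 0.16639012 -0.61096703  1.08754968]
```

Request:
move_arm(motion=[[[-0.07,0,0],[0,0,0],0],[[-0.07,0,0.02],[0,0,0],0],[[-0.07,0,0.04],[0,0,0],0],[[-0.07,0,0.06],[0,0,0],0],[[-0.07,0,0.08],[0,0,0],0]])

```text
time_s: 8.95
eef_pos: [0.6815, 0.0748, 0.1654]
eef_rot: [0.0, 0.077, 0.997, -0.0]
wrist_force: [-0.2, -1.0, -1.7]
opening: 0.003
```

Request:
move_arm(motion=[[[0,0,0.02],[0,0,0],0],[[0,0,0.04],[0,0,0],0],[[0,0,0.06],[0,0,0],0]])

```text
time_s: 9.32
eef_pos: [0.6815, 0.0748, 0.1618]
eef_rot: [-0.0, 0.077, 0.997, -0.0]
wrist_force: [-0.0, 0.4, -0.0]
opening: 0.002
```

Request:
move_arm(motion=[[[0,0,0.02],[0,0,0],0],[[0,0,0.04],[0,0,0],0],[[0,0,0.06],[0,0,0],0]])

```text
time_s: 9.7
eef_pos: [0.6815, 0.0748, 0.1582]
eef_rot: [-0.0, 0.077, 0.997, -0.0]
wrist_force: [0.1, -0.3, 0.4]
opening: -0.003
```

Request:
move_arm(motion=[[[0,0,0.02],[0,0,0],0],[[0,0,0.04],[0,0,0],0]])

```text
time_s: 9.95
eef_pos: [0.6816, 0.0747, 0.1563]
eef_rot: [0.0, 0.077, 0.997, -0.0]
wrist_force: [-1.9, -0.6, 5.1]
opening: -0.001
```

Request:
move_arm(motion=[[[0,0,0.02],[0,0,0],0],[[0,0,0.04],[0,0,0],0]])

```text
time_s: 10.2
eef_pos: [0.6816, 0.0746, 0.1545]
eef_rot: [0.0, 0.077, 0.997, -0.0]
wrist_force: [-2.9, -1.4, 7.6]
opening: -0.0
```

Request:
move_arm(motion=[[[0,0,0.02],[0,0,0],0],[[0,0,0.03],[0,0,0],0]])

```text
time_s: 10.45
eef_pos: [0.6816, 0.0745, 0.1529]
eef_rot: [0.0, 0.077, 0.997, -0.0]
wrist_force: [-4.8, -1.4, 7.0]
opening: -0.0
```

Request:
move_arm(motion=[[[0,0,0.02],[0,0,0],0],[[0,0,0.04],[0,0,0],0]])

```text
time_s: 10.7
eef_pos: [0.6816, 0.0744, 0.1503]
eef_rot: [0.0, 0.077, 0.997, -0.0]
wrist_force: [-3.5, -0.3, 6.5]
opening: -0.0
```

Request:
move_arm(motion=[[[0,0,0.02],[0,0,0],0],[[0,0,0.03],[0,0,0],0]])

```text
time_s: 10.95
eef_pos: [0.6816, 0.0745, 0.1476]
eef_rot: [0.0, 0.077, 0.997, -0.0]
wrist_force: [-0.2, -0.9, 1.2]
opening: -0.004
```

Request:
move_arm(motion=[[[0,0,0.02],[0,0,0],0],[[0,0,0.02],[0,0,0],0]])

```text
time_s: 11.2
eef_pos: [0.6813, 0.075, 0.1456]
eef_rot: [-0.0, 0.077, 0.997, 0.0]
wrist_force: [-0.2, -0.5, -0.3]
opening: -0.001
```

Request:
move_arm(motion=[[[0,0,0.02],[0,0,0],0],[[0,0,0.02],[0,0,0],0]])

```text
time_s: 11.45
eef_pos: [0.6814, 0.0749, 0.1448]
eef_rot: [-0.0, 0.077, 0.997, 0.0]
wrist_force: [0.1, 0.3, -0.3]
opening: -0.0
```

Request:
move_arm(motion=[[[0,0,0.02],[0,0,0],0],[[0,0,0.02],[0,0,0],0]])

```text
time_s: 11.7
eef_pos: [0.6816, 0.0748, 0.1444]
eef_rot: [0.0, 0.077, 0.997, 0.0]
wrist_force: [-1.6, -0.0, 3.7]
opening: -0.002
```

The fingers feel the hard stop: it has snapped. I let go, move up and away, and look.

Request:
move_arm(motion=[[[0,0,-0.3],[0,0,0],0],[[0,0,-1.0],[0,0,0],0],[[0,0,-1.6],[0,0,0],0],[[1.0,0,-2.0],[0,0,0],0],[[2.0,0,-2.0],[0,0,0],0],[[3.0,0,-2.0],[0,0,0],0],[[4.0,0,-2.0],[0,0,0],0],[[4.0,0,-2.0],[0,0,0],0]])

```text
time_s: 12.7
eef_pos: [0.4407, 0.1126, 0.2643]
eef_rot: [-0.0, 0.076, 0.997, 0.0]
wrist_force: [-0.1, 0.1, 0.7]
opening: 0.001
```

```bash
python3 - <<'E'
from bench import viewer
import cv2
from h import *
a=viewer.camera('side');H=(.6562,.0795,-.1535)
for h in(.149,.136):print(h,(proj('side',st(*H,[[.025,0,h]]))-[180,110])*5)
cv2.imwrite('pics/s3.png',cv2.resize(a[110:225,180:330],None,fx=5,fy=5,interpolation=cv2.INTER_CUBIC))
E
```

```text
0.149 [[447.53594301 110.89485423]]
0.136 [[446.02241941 131.51081088]]
```

View pics/s3.png

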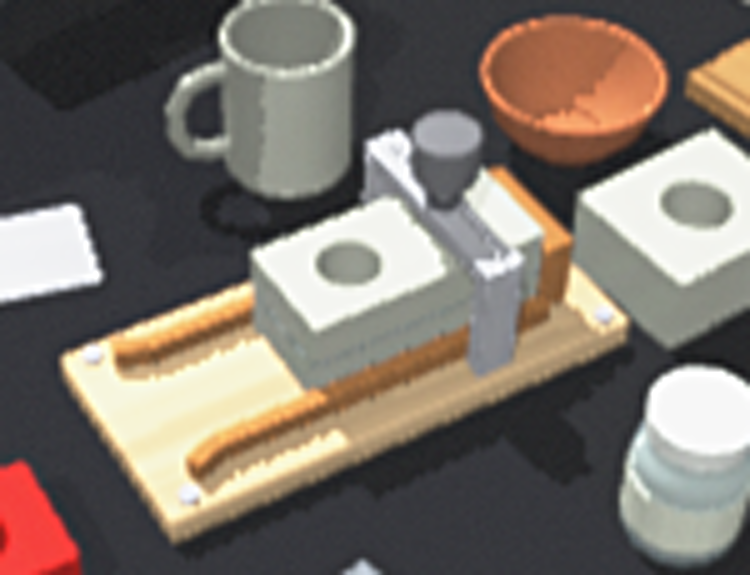

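The cap's top is now at crop (447,133). That matches the prediction for clamp down (446,131.5), and it stays down with the arm away. The mould is unmoved and still home.

```bash
python3 -c "
from bench import workorder
print(workorder.hand_in())"
```

```text
the job is handed in; nothing more can be done
None
```

The mould is home against the end stop, the clamp has snapped down and stayed down, and I handed the job in at about 12.8 s.

- **Mould:** I pushed it home with shut fingers. The wrist force read up to about 12 N along the channel, about 15 N in all, against the 30 N limit. These are readings at the end of each move. At the stop the fingers no longer advanced, and their position agreed with the home pose worked out from the images. The picture after the push matched that pose to within about 2 mm.
- **Clamp:** I pressed the cap in steps of 2.4 mm or less. The highest reading was about 8.6 N, against the 18 N limit. It then fell to zero as the clamp snapped, about 13 mm below first contact. One last small step met the hard stop at about 4 N, and I let go.
- **Last checks:** With the arm well away, the last picture shows the cap top where it should be with the clamp down, 13 mm lower. The mould has not moved, and by eye the mug and jar are where they were. I did not measure their positions.

None of my checks failed or disagreed. The hand-in gave no verdict.

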